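Reset the bench reader under its push-latch cover

ROBOT

A 6-joint arm with a two-finger parallel gripper is mounted at the origin on a cart in front of the work surface, level with it; the furniture and walls round the work are solid. World frame = base frame: x ahead of the robot, y to its left, z up, the work surface at z = 0. Lengths are in m, angles in degrees, forces in N, time in s.
With the tool pointing down it reaches from about 0.4 to 0.825 m from the base axis. Payload 7 kg.
Tool frame: the origin (TCP) lies on the centre line of the jaws, within the pads' length; the fingertips stand 19 mm ahead of it and the grasp point (between the pads) is the TCP; z points along the fingers, y is the line along which they close (so a half turn about z gives the same grasp; the last joint's range is limited). The gripper opens to 88 mm and grips with 3 to 60 N. Pads are 19 mm wide; open, the fingers measure 130 mm over their backs; the gripper's body (78 mm by 193 mm) begins 47 mm behind the grasp point.
Start: joints at [-58.837, 20.546, 0.682, 0, -70.136, -16.507], TCP at [0.171, -0.653, 0.246] pointing down, gripper open.
Joint ranges: [-176.03, 176.03], [-82.01, 121.73], [-58.28, 71.71], [-173.87, 95.51], [-174.79, -0.11], [-173.66, 173.66]. Speed limits (degrees/s): [136.94, 136.94, 172.46, 180, 180, 180].

INTERFACE

Orientations are given as [roll, pitch, yaw] about the fixed x, y, z axes, in that order (R = Rz(yaw) Ry(pitch) Rx(roll)).
In Python, from plant import get_state, capture, close_job gives the robot as it stands.
- The arm moves only by the tool apply_moves, never from a script. Its argument "targets" is a list of rows, each a list of 7 numbers: the opening, from 0 (shut) to 1 (fully open), then the shift along the tool's x, y, z normalised to -1 to 1, where 1 is 1000 mm, then the turn, a rotation vector about the tool's x, y, z normalised to -1 to 1, where 1 is 90 degrees. In form: [[claw, tx, ty, tz, ax, ay, az], ...]. A call has 1 to 20 rows; each row shifts and turns the commanded pose from where the row before left it, along the tool's axes as they then stand; what a row does not reach is not made up. A row lasts 1/12 s, in which the tool goes at most 41.7 mm and 7.16 degrees, less where a joint would pass 70% of its speed; a pose out of reach is approached as far as the arm can. A call with a number of a shift or a turn outside -1 to 1 is refused whole. A call with a gripper value outside its range is refused whole. The fingers move at their own pace and stop on an object; "newtons" is the grip in N (left out, the last holds). Time passes only in rows, so rows that do not move let the fingers close. It gives the time, the measured TCP pose, the force, the opening and the grip force at its end, in the units of the state.
- get_state(): the state, without advancing time (a new reading comes with each control period).
- capture(name): name is "scene" or "top" or "wrist"; returns a dict with "frame" (384x512x3 uint8, red, green, blue), "range_z" (384x512 float32, m along the optical axis (not along the pixel's ray), 0 where there is no reading), "camera_matrix" (3x3 intrinsics, pixels), "T" (4x4, takes a point from camera to world coordinates). Camera axes: x right, y down, z forward; pixel columns grow to the right and rows downward; lengths in m; the calibration is good to about 2 mm. A picture is of the moment at which its call begins.
- close_job(): hands the job in; it is judged then, once.
The state is a dict: "time_s": time; "joints": joint angles; "qd": joint speeds; "joint_torque": joint torques, N m; "tcp_pos": TCP position; "eef_rot": TCP orientation; "contact_force": force on the tool from outside, world axes, zero at the start; "moment": the same for the moment, N m; "gripper_width": finger opening in m; "gripper_force": force on a finger pad.
Only numpy, scipy, OpenCV 4.12 (cv2) and the standard library are available. Lean on these libraries where they do the work, as an engineer would, in place of code of your own. Each camera call takes 0.05 s, during which the arm holds its last target. There are 200 camera calls.

TASK

Reset the white bench reader: press its orange cover steadily all the way in and let go so that it pops open, push the blue key under it all the way in and let it go, then press the cover down again in the same way so that it latches shut. Work by touch alone with the fingertips: do not pick up or shift any of the things standing round the reader.

Things in the scene. Friction and masses are not known exactly. Their poses are not given: they have to be found in the camera images.
- reader: white bench reader fixed to the worktop, 140 x 130 mm. Origin: on the worktop under it; x from its front (-65 mm) to its rear, y along the hinge, z up. Orange cover x -46 to 10 mm, 98 mm wide, top 87 mm high; cheeks as high at y 51 to 65 mm each side. Open ledge 64 mm high in front of the cover; rear housing with dark display behind the hinge 92 to 95 mm high. Floor under the cover 65 mm high
- cover (a joint): orange cover, rad: 0 latched level (start), 1.05 popped open (stop), -0.155 pressed to its lower stop. Push-push latch: press steadily (not a blow; under 0.1 m/s) to the lower stop (past -0.14) and let go. From latched it then springs up to 1.05 within 1 s; from open it then stays latched at 0. Pressed less far, it goes back to where it was. Takes about 2.5 to 5 N at the black dot, then is solid
- cover_pad (a point): black dot, 16 mm across, where the cover is pressed: on its upper face, mid-width, 45 mm in front of the hinge, 11 mm from the free edge; moves with the cover. Shut: 87 mm above the worktop; 7 mm lower when pressed to the stop. When open, the free edge is 28 mm in front of the hinge and 49 mm above it, the outer face looking to the rear and up
- cover_hinge (a point): middle of the hinge line, at the rear edge of the cover's underside: reader x = 10 mm, 82 mm above the worktop; the axis runs along reader y. Cover: 55 mm deep, 98 mm wide, 5 mm thick
- key_top (a point): centre of the top of the blue reset key, an upright round key 15 mm across, 47 mm in front of the hinge (reader x = -37 mm, y = 0), top 73.5 mm above the worktop, 5.5 mm over its black collar; under the cover, seen at best through the front gap while it is shut. With the cover open, closed fingers reach it from straight above, the gripper's broad side along reader y
- reset_key (a joint): travel of the blue key, m: 0 up, 0.004 fully in (stop); it springs back; 2 N starts it, about 4.2 N holds it fully in
- oil_bottle: small amber bottle with a black cap, 25x26x43 mm, loose, to be left alone; origin at the centre of its underside
- vial_1: clear vial with a white cap, 23x23x38 mm, loose, to be left alone; origin at the centre of its underside
- tape_roll: roll of beige tape lying flat, 52x52x18 mm, loose, to be left alone; origin at the centre of its underside
- tally_counter: light grey hand tally counter, 51x75x25 mm, loose, to be left alone; origin at the centre of its underside
- stain_bottle: brown bottle with a red label and white cap, 37x37x69 mm, loose, to be left alone; origin at the centre of its underside
- red_box: small red box, 45x70x45 mm, loose, to be left alone; origin at the centre of its underside
- petri_dish: flat dark red dish, 83 mm across, 6 mm high, loose, to be left alone; origin at the centre of its underside

How it is judged (in metres and radians):
On the way, in this order (a step that is already met when the one before it is completed fails the run):
1. the latched cover is pressed in (value of joint cover below -0.09 rad), for 0.02 s.
2. the cover has popped open (value of joint cover above 0.8 rad), for 0.2 s.
3. the blue key is pushed all the way in, with the cover open (value of joint reset_key above 0.003 m and value of joint cover above 0.5 rad), for 0.05 s.
4. the blue key is let go and is up again (value of joint reset_key below 0.001 m), for 0.05 s.
5. the cover is pressed in again (value of joint cover below -0.09 rad), for 0.02 s.
At the end, for the whole second after the job is handed in: The cover is latched shut and still (within 0.05 rad of its latched position, by itself) and the blue key is up (less than 1 mm in), after the cover was popped open by a press and the key was pushed in by at least 3 mm while it was open (value of joint cover between -0.05 and 0.05 rad and velocity of joint cover between -0.1 and 0.1 rad/s and value of joint reset_key below 0.001 m); the robot touches nothing.
It fails at once if one of the loose things round the reader is shifted by more than 20 mm (distance of any of oil_bottle, vial_1, tape_roll, tally_counter, stain_bottle, red_box, petri_dish from where it was at the start of the episode above 0.02 m).
It fails at once if one of the loose things round the reader is lifted (height (world z) of any of oil_bottle, vial_1, tape_roll, tally_counter, stain_bottle, red_box, petri_dish above 0.012 m).
It also fails if it takes over 40 s, if anything falls off the work surface, if the arm or the gripper's body presses on something with over 40 N, if the wrist force passes 120 N, or if a joint passes its speed limit or range.

## Working session

There is one attempt and no reset: what is moved stays moved. The work goes in short steps, Python scripts to look and compute and a tool call to move; the robot and the scene stay as the last step left them, time stands still between calls to the robot, and variables do not carry over. Pictures are saved under pics/ and viewed, at most 10 in all, crops included, and the job is handed in when it is done.

Besides the shell and the picture viewer there is one more tool, called after "Request:" by a JSON object that holds its "op" and its "data", one argument or row to a line. apply_moves: Moves the arm, as the interface text tells. Scaled input: -1 to 1 covers 1000 mm each way for a shift and 90 degrees each way for a turn. Its arguments: {"type":"object","properties":{"targets":{"type":"array","items":{"type":"array","items":{"type":"number"}}},"newtons":{"type":"number"}},"required":["targets"]}

```bash
mkdir -p pics; cat > h.py <<'E'
import numpy as np, cv2
from plant import get_state, capture, close_job
from scipy.spatial.transform import Rotation as R
def snap(n,f):
    c=capture(n); np.savez(f'{f}.npz',**c); cv2.imwrite(f'pics/{f}.png',c['frame'][:,:,::-1]); return c
def world(c):
    K=c['camera_matrix'];z=c['range_z'];v,u=np.mgrid[:z.shape[0],:z.shape[1]]
    p=np.stack([(u-K[0,2])/K[0,0]*z,(v-K[1,2])/K[1,1]*z,z],-1)
    return p@c['T'][:3,:3].T+c['T'][:3,3]
E
python3 - <<'E'
from h import *
print(get_state())
a=snap('top','top1');b=snap('scene','scene1')
cv2.imwrite('pics/both.png',cv2.resize(np.vstack([a['frame'],b['frame']])[:,:,::-1],(400,600)) )
print(a['T'],b['T'])
E
```

```text
{'time_s': 0.0, 'joints': array([-5.88364090e+01,  2.05899415e+01,  6.35049983e-01, -2.14312909e-02,
       -7.01348375e+01, -1.65042464e+01]), 'qd': array([-0.05614409, -0.00517531, -0.04974981,  0.00822104, -0.10045842,
       -0.02229666]), 'joint_torque': array([ 2.91819691e-03, -5.82720423e+01,  2.93063146e+01,  6.99763834e+00,
        6.72334674e-03, -1.74332413e-04]), 'tcp_pos': array([ 0.17066771, -0.65260629,  0.24464508]), 'eef_rot': array([ 1.79908244e+02, -6.17652088e-03, -1.65347949e+02]), 'contact_force': array([-0.37250594, -0.29221695, -0.12641833]), 'moment': array([ 0.00573093,  0.00373127, -0.02641055]), 'gripper_force': 0.0, 'gripper_width': 0.08735496119888256}
[[ 0.02971212 -0.99401835  0.10509384  0.38167013]
 [-0.99942662 -0.02783571  0.01927685  0.00521845]
 [-0.01623618 -0.10560634 -0.99427546  1.55754025]
 [ 0.          0.          0.          1.        ]] [[-0.70607314 -0.5622104   0.430558   -0.04265612]
 [-0.70813769  0.56170081 -0.42782381  0.58768514]
 [-0.00131778 -0.60696925 -0.79472422  1.11192129]
 [ 0.          0.          0.          1.        ]]
```

View pics/top1.png

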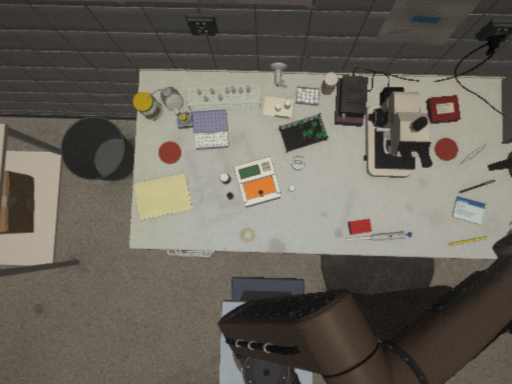

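View pics/scene1.png

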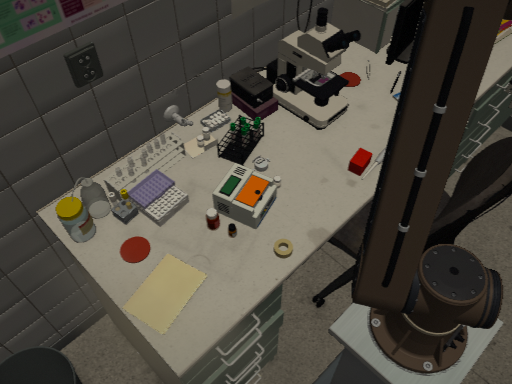

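The top view shows the reader at about (258,182), orange cover toward the robot at (261,188), and a vial at about (292,188). The bottles stand at (225,178) and (230,196). Next I'll measure the cover's pose.

```bash
python3 - <<'E'
from h import *
for n in ['top1','scene1']:
    c=np.load(n+'.npz'); P=world(c); hsv=cv2.cvtColor(c['frame'],cv2.COLOR_RGB2HSV)
    m=(cv2.inRange(hsv,(5,180,150),(18,255,255))>0)&(P[...,2]>.07)&(P[...,2]<.11)
    q=P[m]; r=cv2.minAreaRect((q[:,:2]*1000).astype(np.float32))
    print(n,m.sum(),q.mean(0),np.median(q[:,2]),r)
    b=(P[...,2]>.06)&(P[...,2]<.11)&(np.linalg.norm(P[...,:2]-q[:,:2].mean(0),axis=-1)<.12)
    lab=cv2.connectedComponents(b.astype(np.uint8))[1]; vv,uu=np.argwhere(m)[len(q)//2]
    bb=lab==lab[vv,uu]; print(cv2.minAreaRect((P[bb][:,:2]*1000).astype(np.float32)),bb.sum())
    # nearby obstacles: height>0.01 within 0.25
    d=(P[...,2]>.012)&(P[...,2]<.3)&(np.linalg.norm(P[...,:2]-q[:,:2].mean(0),axis=-1)<.22)&~cv2.dilate(bb.astype(np.uint8),np.ones((3,3))).astype(bool)
    k,L=cv2.connectedComponents(d.astype(np.uint8))
    for i in range(1,k):
        s=P[L==i]
        if len(s)>5: print('  ob',len(s),s.mean(0).round(3),s.min(0).round(3),s.max(0).round(3))
    v,u=np.argwhere(m).mean(0).astype(int)
    k=c['frame'][v-30:v+30,u-40:u+40]
    cv2.imwrite(f'pics/{n}c.png',cv2.resize(k[:,:,::-1],None,fx=8,fy=8,interpolation=2)); print('crop origin',u-40,v-30)
E
python3 -c "
import cv2,numpy as np
cv2.imwrite('pics/c.png',np.hstack([cv2.resize(cv2.imread(f'pics/{n}c.png'),(400,300)) for n in ('top1','scene1')]))"
```

```text
top1 359 [0.53853597 0.04035988 0.08720397] 0.08734395982432241 ((537.3516845703125, 39.860198974609375), (48.08488464355469, 90.51014709472656), 17.151166915893555)
((559.4351806640625, 48.51723098754883), (140.29246520996094, 129.81243896484375), 17.4180850982666) 1578
  ob 22 [ 0.728 -0.036  0.041] [ 0.707 -0.049  0.016] [ 0.748 -0.026  0.064]
  ob 48 [ 0.706 -0.064  0.046] [ 0.683 -0.085  0.014] [ 0.736 -0.047  0.062]
  ob 104 [0.695 0.177 0.032] [0.681 0.159 0.012] [0.72  0.206 0.044]
  ob 14 [ 0.711 -0.082  0.049] [ 0.701 -0.09   0.032] [ 0.721 -0.072  0.063]
  ob 21 [ 0.689 -0.048  0.044] [ 0.674 -0.06   0.014] [ 0.71  -0.039  0.065]
  ob 7 [ 0.697 -0.104  0.045] [ 0.693 -0.109  0.03 ] [ 0.7   -0.096  0.065]
  ob 6 [ 0.694 -0.09   0.042] [ 0.691 -0.095  0.025] [ 0.7   -0.086  0.057]
  ob 8 [ 0.66  -0.091  0.018] [ 0.659 -0.104  0.014] [ 0.661 -0.079  0.023]
  ob 124 [ 0.633 -0.091  0.021] [ 0.613 -0.118  0.012] [ 0.652 -0.069  0.029]
  ob 104 [0.569 0.161 0.058] [0.554 0.146 0.014] [0.587 0.181 0.075]
  ob 35 [ 0.544 -0.07   0.035] [ 0.534 -0.081  0.019] [ 0.554 -0.059  0.048]
[... 264 characters left out ...]
 (55.41370391845703, 100.04066467285156), 15.744041442871094)
((562.4349365234375, 47.40956497192383), (141.79156494140625, 134.58688354492188), 16.751834869384766) 2138
  ob 150 [ 0.706 -0.059  0.046] [ 0.675 -0.106  0.014] [ 0.748 -0.029  0.064]
  ob 154 [ 0.637 -0.09   0.02 ] [ 0.614 -0.123  0.012] [ 0.665 -0.069  0.03 ]
  ob 60 [ 0.544 -0.069  0.032] [ 0.537 -0.081  0.013] [ 0.56  -0.06   0.042]
  ob 159 [0.695 0.178 0.03 ] [0.682 0.157 0.012] [0.724 0.208 0.043]
  ob 732 [0.539 0.111 0.038] [ 0.477 -0.035  0.012] [0.611 0.182 0.074]
  ob 97 [0.511 0.147 0.032] [0.502 0.134 0.013] [0.527 0.157 0.047]
  ob 206 [0.379 0.081 0.017] [0.354 0.054 0.012] [0.406 0.107 0.023]
crop origin 211 160
```

View pics/c.png

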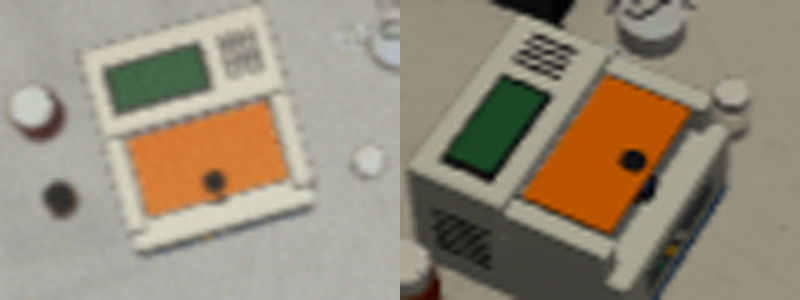

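The crops show the dot at about (213,181) in the top half and (633,160) in the scene half. The reader's yaw is about 17°.

```bash
cat >> h.py <<'E'
YAW=17.0
def plan(org,x,y,ztip,yaw=YAW,s=None):
    s=s or get_state(); Rt=R.from_euler('xyz',s['eef_rot'],degrees=True)
    Rg=R.from_euler('xyz',[180,0,yaw-180],degrees=True)
    rot=(Rt.inv()*Rg).as_rotvec(degrees=True)
    c,q=np.cos(np.radians(yaw)),np.sin(np.radians(yaw))
    g=np.array([org[0]+c*x-q*y,org[1]+q*x+c*y,ztip+.019])
    d=g-s['tcp_pos']
    print('goal',g.round(4),'d in cur tool mm',(Rt.inv().apply(d)*1000).round(1),'in goal tool mm',(Rg.inv().apply(d)*1000).round(1),'rot deg',rot.round(2),'F',s['contact_force'].round(2))
E
python3 - <<'E'
from h import *
for n,u,v in [('top1',218+213/5,156+181/5),('scene1',211+233/5,160+160/5)]:
    c=np.load(n+'.npz');K=c['camera_matrix'];d=c['T'][:3,:3]@np.array([(u-.5-K[0,2])/K[0,0],(v-.5-K[1,2])/K[1,1],1]);o=c['T'][:3,3]
    print(n,o+d*(.087-o[2])/d[2])
    P=world(c);b=(P[...,2]>.084)&(P[...,2]<.1)&(np.linalg.norm(P[...,:2]-[.56,.048],axis=-1)<.12)
    print(cv2.minAreaRect((P[b][:,:2]*1000).astype(np.float32)))
plan((.556,.0465),-.035,0,.2)
E
```

```text
top1 [0.52245893 0.03612655 0.087     ]
((566.09814453125, 50.7357177734375), (126.24784088134766, 129.64816284179688), 17.071056365966797)
scene1 [0.52532606 0.03394711 0.087     ]
((568.55078125, 49.69618225097656), (129.10888671875, 132.98451232910156), 17.152393341064453)
goal [0.5225 0.0363 0.219 ] d in cur tool mm [-514.7  577.5   26.5] in goal tool mm [-537.9  556.    25.7] rot deg [ 0.08 -0.01 -2.35] F [-0.36 -0.45  0.68]
```

Request:
{"op": "apply_moves", "data": {
  "targets": [
    [0,0,0,0,0,0,-0.026],
    [0,-0.027,0.028,0,0,0,0],
    [0,-0.027,0.028,0,0,0,0],
    [0,-0.027,0.028,0,0,0,0],
    [0,-0.027,0.028,0,0,0,0],
    [0,-0.027,0.028,0,0,0,0],
    [0,-0.027,0.028,0,0,0,0],
    [0,-0.027,0.028,0,0,0,0],
    [0,-0.027,0.028,0,0,0,0],
    [0,-0.027,0.028,0,0,0,0],
    [0,-0.027,0.028,0,0,0,0],
    [0,-0.027,0.028,0,0,0,0],
    [0,-0.027,0.028,0,0,0,0],
    [0,-0.027,0.028,0,0,0,0],
    [0,-0.027,0.028,0,0,0,0],
    [0,-0.027,0.028,0,0,0,0],
    [0,-0.027,0.028,0,0,0,0],
    [0,-0.027,0.028,0,0,0,0],
    [0,-0.027,0.028,0,0,0,0],
    [0,0,0,0,0,0,0]
  ]
}}

```text
time_s: 1.77
tcp_pos: [0.4908, -0.0244, 0.2453]
eef_rot: [180.0, 0.0, -162.8]
contact_force: [1.1, -0.6, -0.6]
gripper_width: 0.0007
gripper_force: 0.0
```

```bash
python3 - <<'E'
from h import *
print(get_state()['gripper_width'])
plan((.557,.0457),-.035,0,.12)
c=snap('wrist','w1')
E
```

```text
0.000680035330732815
goal [0.5235 0.0355 0.139 ] d in cur tool mm [-48.9  47.5 106.3] in goal tool mm [-48.8  47.7 106.3] rot deg [0.   0.05 0.21] F [ 1.08 -0.56 -0.57]
```

View pics/w1.png

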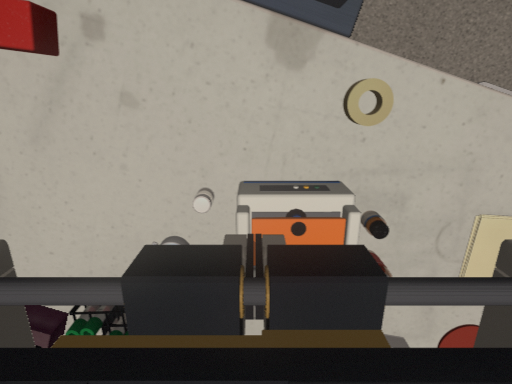

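The wrist view shows the dot at (298,229) and the cover's edges level in the image, so the yaw is right. I'll use it to check the dot's position.

```bash
python3 - <<'E'
from h import *
c=np.load('w1.npz');K=c['camera_matrix'];T=c['T'];P=world(c)
hsv=cv2.cvtColor(c['frame'],cv2.COLOR_RGB2HSV)
w=c['frame'][222:238,288:308].max(-1)<90; v,u=np.argwhere(w).mean(0)+[222,288]
for (u,v) in [(u,v)]:
    d=T[:3,:3]@np.array([(u-K[0,2])/K[0,0],(v-K[1,2])/K[1,1],1]);print(u,v,T[:3,3]+d*(.087-T[2,3])/d[2])
print(P[229,275],P[229,320])
m=(cv2.inRange(hsv,(3,180,120),(18,255,255))>0)&(P[...,2]>.07)&(P[...,2]<.11)
i=np.argwhere(m); 
# front edge of the orange: topmost row per column
e=[(P[i[i[:,1]==k][:,0].min()+1,k]) for k in range(258,340,6)]
e=np.array(e); print(np.degrees(np.arctan2(*np.polyfit(e[:,1],e[:,0],1)[:1],1)),e.mean(0))
E
```

```text
298.18120805369125 228.45637583892616 [0.52483215 0.03462924 0.087     ]
[0.53262588 0.01179347 0.0868803 ] [0.51859777 0.05648034 0.08719931]
-18.110009481109472 [0.51651234 0.03034054 0.08690326]
```

Request:
{"op": "apply_moves", "data": {
  "targets": [
    [0,-0.025,0.024,0.03,0,0,0],
    [0,-0.024,0.0235,0.03,0,0,0],
    [0,0,0,0.025,0,0,0],
    [0,0,0,0.015,0,0,0],
    [0,0,0,0,0,0,0]
  ]
}}

```text
time_s: 2.23
tcp_pos: [0.5159, 0.0248, 0.1468]
eef_rot: [180.0, -0.4, -163.0]
contact_force: [-0.8, 0.2, 0.5]
gripper_width: -0.0
gripper_force: 0.0
```

```bash
python3 - <<'E'
from h import *
plan((.557,.0457),-.035,0,.087)
E
```

```text
goal [0.5235 0.0355 0.106 ] d in cur tool mm [-10.7   7.9  40.8] in goal tool mm [-10.4   7.9  40.8] rot deg [ 0.   -0.4  -0.04] F [-0.84  0.16  0.54]
```

Request:
{"op": "apply_moves", "data": {
  "targets": [
    [0,0,0,0,0,0,0],
    [0,0,0,0,0,0,0]
  ]
}}

```text
time_s: 2.4
tcp_pos: [0.5189, 0.0253, 0.1517]
eef_rot: [-180.0, 0.1, -163.0]
contact_force: [-0.3, 0.2, 0.5]
gripper_width: 0.0006
gripper_force: 0.0
```

```bash
python3 - <<'E'
from h import *
plan((.5577,.0451),-.035,0,.087)
E
```

```text
goal [0.5242 0.0349 0.106 ] d in cur tool mm [-7.8  7.6 45.7] in goal tool mm [-7.9  7.6 45.7] rot deg [-0.01  0.07 -0.03] F [-0.33  0.17  0.53]
```

Request:
{"op": "apply_moves", "data": {
  "targets": [
    [0,-0.004,0.004,0.01,0,0,0],
    [0,-0.004,0.0035,0.01,0,0,0],
    [0,0,0,0.01,0,0,0],
    [0,0,0,0.006,0,0,0],
    [0,0,0,0,0,0,0],
    [0,0,0,0,0,0,0],
    [0,0,0,0,0,0,0]
  ]
}}

```text
time_s: 2.98
tcp_pos: [0.524, 0.0353, 0.1146]
eef_rot: [-180.0, -0.0, -163.0]
contact_force: [-0.5, 0.2, -0.2]
gripper_width: 0.0001
gripper_force: 0.0
```

```bash
python3 - <<'E'
from h import *
plan((.5577,.0451),-.035,0,.087)
E
```

```text
goal [0.5242 0.0349 0.106 ] d in cur tool mm [-0.1 -0.5  8.6] in goal tool mm [-0.1 -0.5  8.6] rot deg [-0.01 -0.    0.  ] F [-0.52  0.18 -0.22]
```

Request:
{"op": "apply_moves", "data": {
  "targets": [
    [0,0,0,0.003,0,0,0],
    [0,0,0,0.003,0,0,0],
    [0,0,0,0.003,0,0,0],
    [0,0,0,0.002,0,0,0],
    [0,0,0,0.002,0,0,0],
    [0,0,0,0.002,0,0,0],
    [0,0,0,0,0,0,0],
    [0,0,0,0,0,0,0]
  ]
}}

```text
time_s: 3.65
tcp_pos: [0.524, 0.0353, 0.1001]
eef_rot: [-180.0, 0.0, -163.0]
contact_force: [-3.3, -0.3, 9.4]
gripper_width: 0.0004
gripper_force: 5.0
```

Request:
{"op": "apply_moves", "data": {
  "targets": [
    [0,0,0,0.001,0,0,0],
    [0,0,0,0.001,0,0,0],
    [0,0,0,0,0,0,0]
  ]
}}

```text
time_s: 3.9
tcp_pos: [0.5241, 0.0353, 0.0997]
eef_rot: [-180.0, 0.1, -162.9]
contact_force: [-9.1, 0.9, 25.4]
gripper_width: 0.0007
gripper_force: 13.2
```

Solid: the cover is at its stop. Next I lift off to let it pop.

Request:
{"op": "apply_moves", "data": {
  "targets": [
    [0,0,0,-0.005,0,0,0],
    [0,0,0,-0.01,0,0,0],
    [0,0,0,-0.02,0,0,0],
    [0,0,0,-0.025,0,0,0],
    [0,0,0,-0.025,0,0,0],
    [0,0,0,0,0,0,0],
    [0,0,0,0,0,0,0],
    [0,0,0,0,0,0,0],
    [0,0,0,0,0,0,0],
    [0,0,0,0,0,0,0],
    [0,0,0,0,0,0,0]
  ]
}}

```text
time_s: 4.82
tcp_pos: [0.5235, 0.0352, 0.1817]
eef_rot: [-180.0, -0.1, -163.0]
contact_force: [-0.4, -0.6, -0.7]
gripper_width: 0.0004
gripper_force: 0.0
```

```bash
python3 - <<'E'
from h import *
plan((.5577,.0451),-.039,0,.0735)
a=snap('scene','s2')['frame'][140:240,200:300]; b=snap('wrist','w2')['frame'][150:350,160:400]
cv2.imwrite('pics/o.png',np.hstack([cv2.resize(a,(400,400)),cv2.resize(b,(400,400))])[:,:,::-1])
E
```

```text
goal [0.5204 0.0337 0.0925] d in cur tool mm [ 3.3 -0.5 89.2] in goal tool mm [ 3.4 -0.5 89.2] rot deg [-0.01 -0.1  -0.01] F [-0.42 -0.58 -0.67]
```

View pics/o.png

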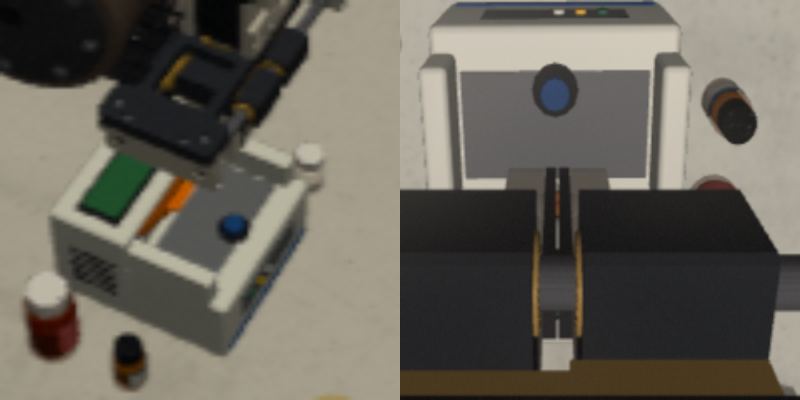

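The cover is open; the key shows at scene crop (233,227) and wrist crop (555,94). I'll check the key's position.

```bash
python3 - <<'E'
from h import *
for n,u,v in [('s2',258.0,196.0),('w2',253,197)]:
    c=np.load(n+'.npz');K=c['camera_matrix'];hsv=cv2.cvtColor(c['frame'],cv2.COLOR_RGB2HSV)
    m=cv2.inRange(hsv,(100,100,60),(125,255,255)); k,L,S,C=cv2.connectedComponentsWithStats(m)
    i=min(range(1,k),key=lambda i:np.hypot(*(C[i]-[u,v]))+(S[i,4]<10)*99); u,v=C[i]
    d=c['T'][:3,:3]@np.array([(u-K[0,2])/K[0,0],(v-K[1,2])/K[1,1],1]);o=c['T'][:3,3];print(n,u,v,S[i],o+d*(.0725-o[2])/d[2])
E
```

```text
s2 258.0 195.33333333333334 [256 194   5   4  18] [0.52193655 0.03387855 0.0725    ]
w2 252.60696517412936 196.9452736318408 [245 189  16  16 201] [0.52310801 0.03408907 0.0725    ]
```

Request:
{"op": "apply_moves", "data": {
  "targets": [
    [0,0.0025,0,0.015,0,0,0],
    [0,0.0025,0,0.02,0,0,0],
    [0,0,0,0.02,0,0,0],
    [0,0,0,0.015,0,0,0],
    [0,0,0,0.009,0,0,0],
    [0,0,0,0,0,0,0],
    [0,0,0,0,0,0,0],
    [0,0,0,0,0,0,0]
  ]
}}

```text
time_s: 5.58
tcp_pos: [0.5198, 0.0341, 0.1043]
eef_rot: [-180.0, 0.1, -163.0]
contact_force: [-0.1, -0.4, -0.1]
gripper_width: 0.0006
gripper_force: 0.0
```

```bash
python3 - <<'E'
from h import *
plan((.5577,.0451),-.040,0,.0735)
E
```

```text
goal [0.5194 0.0334 0.0925] d in cur tool mm [ 0.5 -0.5 11.8] in goal tool mm [ 0.5 -0.5 11.8] rot deg [-0.01  0.06  0.01] F [-0.09 -0.39 -0.12]
```

Request:
{"op": "apply_moves", "data": {
  "targets": [
    [0,0,0,0.004,0,0,0],
    [0,0,0,0.004,0,0,0],
    [0,0,0,0.003,0,0,0],
    [0,0,0,0.002,0,0,0],
    [0,0,0,0.001,0,0,0],
    [0,0,0,0,0,0,0],
    [0,0,0,0,0,0,0]
  ]
}}

```text
time_s: 6.17
tcp_pos: [0.5193, 0.034, 0.0898]
eef_rot: [-180.0, 0.0, -163.0]
contact_force: [-0.6, 0.9, 3.7]
gripper_width: 0.0002
gripper_force: 1.8
```

Request:
{"op": "apply_moves", "data": {
  "targets": [
    [0,0,0,0.001,0,0,0],
    [0,0,0,0.001,0,0,0],
    [0,0,0,0,0,0,0],
    [0,0,0,0,0,0,0]
  ]
}}

```text
time_s: 6.5
tcp_pos: [0.5194, 0.0339, 0.0886]
eef_rot: [-180.0, 0.0, -163.0]
contact_force: [-4.4, 1.4, 12.9]
gripper_width: 0.0005
gripper_force: 6.8
```

The key hit its stop at tip height 69.6 mm with 12.9 N. Next I lift, go behind the open cover and check.

Request:
{"op": "apply_moves", "data": {
  "targets": [
    [0,0,0,-0.006,0,0,0],
    [0,0,0,-0.012,0,0,0],
    [0,0,0,-0.02,0,0,0],
    [0,0,0,-0.03,0,0,0],
    [0,0,0,-0.03,0,0,0],
    [0,-0.015,0,0,0,0,0],
    [0,-0.02,0,0,0,0,0],
    [0,-0.015,0,0,0,0,0],
    [0,-0.01,0,0,0,0,0],
    [0,0,0,0,0,0,0],
    [0,0,0,0,0,0,0],
    [0,0,0,0,0,0,0]
  ]
}}

```text
time_s: 7.5
tcp_pos: [0.5756, 0.0511, 0.185]
eef_rot: [180.0, -0.1, -163.0]
contact_force: [-0.4, 0.3, 0.5]
gripper_width: 0.0005
gripper_force: 0.0
```

```bash
python3 - <<'E'
from h import *
plan((.5577,.0451),.020,0,.120)
a=snap('scene','s3')['frame'][140:240,200:300]; b=snap('wrist','w3')['frame'][50:350,130:430]
cv2.imwrite('pics/o3.png',np.hstack([cv2.resize(a,(400,400)),cv2.resize(b,(400,400))])[:,:,::-1])
E
```

```text
goal [0.5768 0.0509 0.139 ] d in cur tool mm [-1.1 -0.5 46. ] in goal tool mm [-1.1 -0.5 46. ] rot deg [ 0.01 -0.08 -0.02] F [-0.44  0.25  0.49]
```

View pics/o3.png

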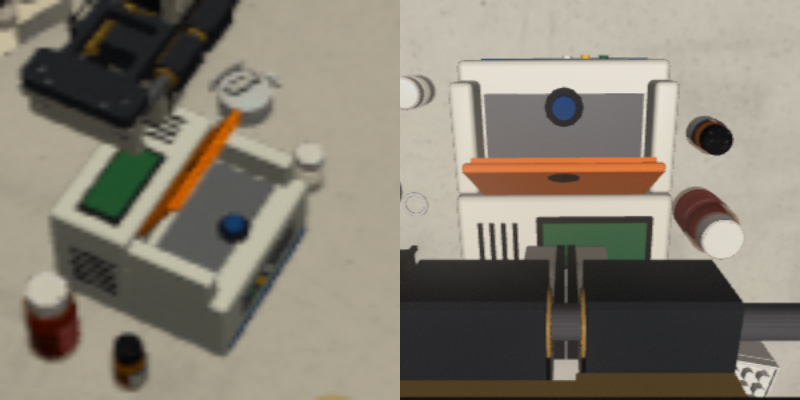

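The key is up and the cover open. I'll descend behind it and push it over along an arc.

Request:
{"op": "apply_moves", "data": {
  "targets": [
    [0,0,0,0.02,0,0,0],
    [0,0,0,0.02,0,0,0],
    [0,0,0,0,0,0,0],
    [0,0.006,0,0,0,0,0],
    [0,0.006,0,0,0,0,0],
    [0,0.005,0,0,0,0,0],
    [0,0.004,0,0,0,0,0],
    [0,0.004,0,0.002,0,0,0],
    [0,0.004,0,0.002,0,0,0],
    [0,0,0,0,0,0,0]
  ]
}}

```text
time_s: 8.43
tcp_pos: [0.5479, 0.0427, 0.1416]
eef_rot: [180.0, -0.0, -163.0]
contact_force: [-0.2, 0.1, 0.1]
gripper_width: 0.0004
gripper_force: 0.4
```

```bash
python3 - <<'E'
from h import *
plan((.5577,.0451),-.0076,0,.122)
E
```

```text
goal [0.5504 0.0429 0.141 ] d in cur tool mm [-2.5 -0.6  0.6] in goal tool mm [-2.5 -0.6  0.6] rot deg [ 0.01 -0.   -0.01] F [-0.17  0.07  0.08]
```

Request:
{"op": "apply_moves", "data": {
  "targets": [
    [0,0.002,0,0.003,0,0,0],
    [0,0.002,0,0.003,0,0,0],
    [0,0.003,0,0.003,0,0,0],
    [0,0.003,0,0.003,0,0,0],
    [0,0.002,0,0.004,0,0,0],
    [0,0.002,0,0.004,0,0,0],
    [0,0.002,0,0.004,0,0,0],
    [0,0.001,0,0.004,0,0,0],
    [0,0,0,0,0,0,0]
  ]
}}

```text
time_s: 9.18
tcp_pos: [0.5319, 0.0378, 0.1126]
eef_rot: [180.0, -0.1, -163.0]
contact_force: [-0.1, 0.9, 1.3]
gripper_width: 0.0005
gripper_force: 1.0
```

```bash
python3 - <<'E'
from h import *
plan((.5577,.0451),-.0285,0,.089)
a=snap('scene','s4')['frame'][140:240,200:300]; b=snap('wrist','w4')['frame'][50:350,130:430]
cv2.imwrite('pics/o4.png',np.hstack([cv2.resize(a,(400,400)),cv2.resize(b,(400,400))])[:,:,::-1])
E
```

```text
goal [0.5304 0.0368 0.108 ] d in cur tool mm [ 1.7 -0.5  4.6] in goal tool mm [ 1.7 -0.5  4.6] rot deg [ 0.   -0.07 -0.01] F [-0.12  0.91  1.34]
```

View pics/o4.png

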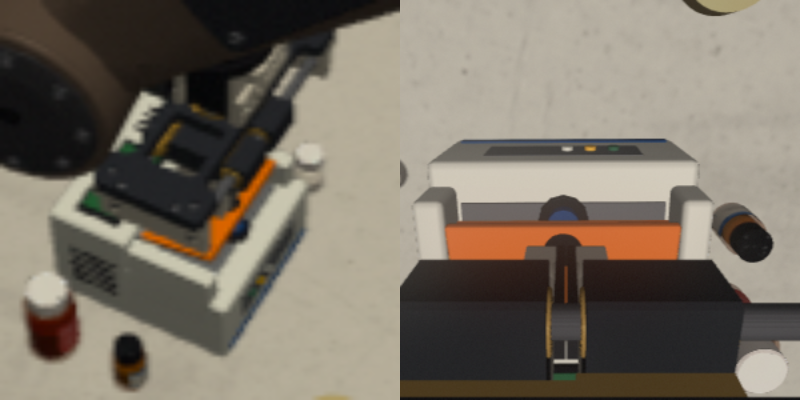

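The cover is nearly closed, with the fingers on top of it. I'll slide forward to the dot, then press.

Request:
{"op": "apply_moves", "data": {
  "targets": [
    [0,0.002,0,0.002,0,0,0],
    [0,0.002,0,0.002,0,0,0],
    [0,0.002,0,0.001,0,0,0],
    [0,0.002,0,0.001,0,0,0],
    [0,0,0,0.002,0,0,0],
    [0,0,0,0.002,0,0,0],
    [0,0,0,0.002,0,0,0],
    [0,0,0,0.002,0,0,0],
    [0,0,0,0,0,0,0],
    [0,0,0,0,0,0,0]
  ]
}}

```text
time_s: 10.12
tcp_pos: [0.5245, 0.0354, 0.1001]
eef_rot: [-180.0, -0.0, -163.0]
contact_force: [-5.1, 0.2, 12.9]
gripper_width: 0.0006
gripper_force: 6.8
```

Request:
{"op": "apply_moves", "data": {
  "targets": [
    [0,0,0,0.001,0,0,0],
    [0,0,0,0.0005,0,0,0],
    [0,0,0,0,0,0,0],
    [0,0,0,0,0,0,0]
  ]
}}

```text
time_s: 10.45
tcp_pos: [0.5246, 0.0354, 0.0998]
eef_rot: [-180.0, -0.0, -163.0]
contact_force: [-10.0, 0.7, 25.0]
gripper_width: 0.0005
gripper_force: 13.0
```

Same depth and force as the first press. I'll release.

Request:
{"op": "apply_moves", "data": {
  "targets": [
    [0,0,0,-0.003,0,0,0],
    [0,0,0,-0.004,0,0,0],
    [0,0,0,-0.006,0,0,0],
    [0,0,0,-0.01,0,0,0],
    [0,0,0,-0.02,0,0,0],
    [0,0,0,-0.03,0,0,0],
    [0,0,0,-0.03,0,0,0],
    [0,0,0,-0.02,0,0,0],
    [0,0,0,0,0,0,0],
    [0,0,0,0,0,0,0],
    [0,0,0,0,0,0,0],
    [0,0,0,0,0,0,0]
  ]
}}

```text
time_s: 11.45
tcp_pos: [0.5242, 0.0354, 0.2201]
eef_rot: [180.0, -0.1, -163.0]
contact_force: [-0.4, -0.1, -0.1]
gripper_width: 0.0002
gripper_force: 0.0
```

```bash
python3 - <<'E'
from h import *
a=snap('scene','s5')['frame'][140:240,200:300]; b=snap('wrist','w5')['frame'][50:350,130:430]
cv2.imwrite('pics/o5.png',np.hstack([cv2.resize(a,(400,400)),cv2.resize(b,(400,400))])[:,:,::-1])
E
```

```text
(no output)
```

View pics/o5.png

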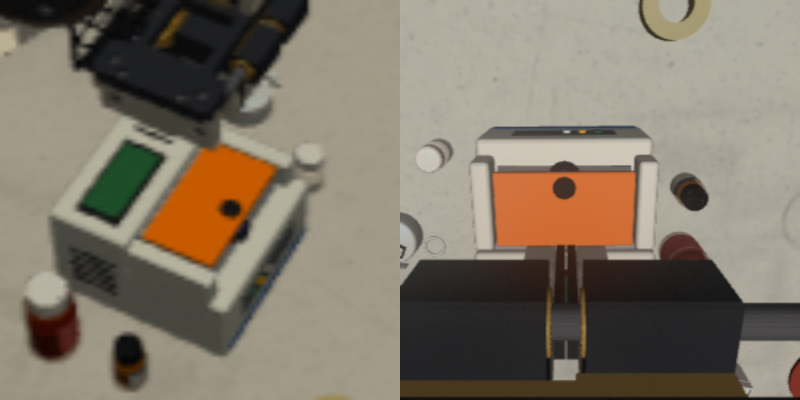

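The cover is latched level and nothing round it has moved. I'll hand the job in.

```bash
python3 -c "
from plant import close_job
print(close_job())"
```

```text
the job is handed in; nothing more can be done
None
```

The reader is reset and the job is handed in at about 11.5 s of the 40 s: the cover popped open, the key was pushed fully in and came back up, the cover is latched shut again, and the pictures show nothing round the reader shifted; the hand-in call gave no verdict.

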